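Pack the bottle carrier and hold it up level

ROBOT

A 7-joint arm with a two-finger parallel gripper is mounted at the origin on the work surface. World frame = base frame: x ahead of the robot, y to its left, z up, the work surface at z = 0. Lengths are in m, angles in degrees, forces in N, time in s.
With the tool pointing down it reaches from about 0.425 to 0.875 m from the base axis. Payload 4.7 kg.
Tool frame: the origin (TCP) lies at the very end of the fingers, on their centre line; the grasp point (between the pads) lies 19 mm behind it; z points along the fingers, x is the direction in which the jaws open and shut, and the axes are right-handed (so a half turn about z gives the same grasp; the last joint's range is limited). The gripper opens to 87 mm and grips with 3 to 60 N. Pads are 19 mm wide; open, the fingers measure 117 mm over their backs; the gripper's body (75 mm by 190 mm) begins 51 mm behind the grasp point.
Start: joints at [-62.848, 18.392, -4.016, 83.108, 1.295, 78.541, -3.26], TCP at [0.288, 0.582, 0.223] pointing down, gripper open.
Joint ranges: [-163.93, 163.93], [-17.29, 119.83], [-79.2, 71.16], [3.27, 140.29], [-89.18, 269.18], [5.43, 117.66], [-154.24, 154.24]. Speed limits (degrees/s): [147.25, 147.25, 180, 180, 180, 180, 180].

INTERFACE

Orientations are given as [roll, pitch, yaw] about the fixed x, y, z axes, in that order (R = Rz(yaw) Ry(pitch) Rx(roll)).
In Python, from cell import sensors, vision, env gives the robot as it stands.
- The arm moves only by the shell command python3 -m inch 'ROWS' [OPENING] [FORCE]. ROWS is a JSON object of lists of equal length, an entry for each row: "dp": the shift along the tool's x, y, z in m, a list of three; "turn": the turn about the tool's z in degrees. A call has 1 to 8 rows; each row shifts and turns the commanded pose from where the row before left it, along the tool's axes as they then stand; what a row does not reach is not made up. A row lasts 1/8 s, in which the tool goes at most 62.5 mm and 10.7 degrees, less where a joint would pass 70% of its speed; a pose out of reach is approached as far as the arm can. A call is refused whole if a number of a shift passes 0.0625 or a number of a turn 10.7, either way. A call with a gripper value outside its range is refused whole. OPENING is the closure, from -1 (fully open) to 1 (shut), set as the call begins (- or left out, the last holds). The fingers move at their own pace and stop on an object; FORCE is the grip in N (left out, the last holds). Time passes only in rows, so rows that do not move let the fingers close. It gives the time, the measured TCP pose, the force and the opening at its end, in the units of the state.
- sensors.get_obs(): the state, without advancing time (a new reading comes with each control period).
- vision.read_camera(name): name is "scene" or "top"; returns the picture (480x640x3 uint8, blue, green, red); there is no depth.
- vision.get_calibration(name): a dict with "K" (3x3 intrinsics, pixels), "k1" (the pictures are not rectified: a ray, as slopes to the right and down, at radius r is drawn at 1 + k1 r^2 times it, then the intrinsics apply), "pose" (4x4, takes a point from camera to world coordinates). Camera axes: x right, y down, z forward; pixel columns grow to the right and rows downward; lengths in m; the calibration is good to about 2 mm. A picture is of the moment at which its call begins. get_calibration takes no time and is no camera call.
- env.sign_off(): hands the job in, once; it reports no verdict.
The state is a dict: "time_s": time; "qpos": joint angles; "joint_velocities": joint speeds; "effort": joint torques, N m; "tool_pos": TCP position; "tool_rot": TCP orientation; "force": force on the tool from outside, world axes, zero at the start; "wrist_torque": the same for the moment, N m; "grip_width": finger opening in m.
Only numpy, scipy, OpenCV 4.12 (cv2) and the standard library are available. Lean on these libraries where they do the work, as an engineer would, in place of code of your own. Each camera call takes 0.05 s, during which the arm holds its last target.

TASK

Stand the clear round bottle and the square amber bottle upright in the two empty end places of the blue carrier, beside the box and jar that are already in it. Then lift the packed carrier by its white handle until its base is about 15 cm above the bench, and finish still holding it there, steady and level: do not put it down or let go. Never tip the carrier or the bottles, and leave the other things on the bench alone.

Things in the scene. Friction and masses are not known exactly. Their poses are not given: they have to be found in the camera images.
- carrier: Loose blue open carrier, 68 (x) by 248 (y) mm, 150 mm high with handle; under 1 kg packed. Origin: centre of its underside. Floor 6 mm thick, outer walls 4 mm thick, 32 mm high. An 8 mm divider at y = 0 (60 mm high) leaves two bays, 60 (x) by 116 (y) mm inside; each takes two items side by side along y. Box and jar stand in the inner places (y about +-33 mm); the outer places are empty.
- carrier_grip (a point): Centre of the white handle bar over the carrier's middle, 136 mm above its underside. Bar 64 mm long along the carrier's x, 16 mm thick along its y, 28 mm high (122 to 150 mm); grip it from above, fingers closing along the carrier's y. Axes as the carrier's. The packed load is nearly balanced about it.
- slot_left (a point): Centre of the empty outer place at the carrier's +y end, on the carrier's floor (6 mm above its underside, y = +91 mm); about 60 by 60 mm free. Axes as the carrier's.
- slot_right (a point): The same at the carrier's -y end (y = -91 mm). Either bottle may go in either empty place.
- media_bottle_center (a point): Clear round glass bottle with blue screw cap and white label, loose on the bench, about 0.12 kg: straight body 52 mm in diameter up to 74 mm above its foot, cap 40 mm in diameter, 104 mm high in all. Point: its centre, 52 mm above its foot; z up.
- amber_bottle_center (a point): Square amber bottle with round white cap and white label, loose on the bench, about 0.12 kg: body 52 by 52 mm up to 76 mm above its foot, cap 40 mm in diameter, 100 mm high in all. Point: its centre, 50 mm above its foot; x and y square to its sides, z up.
- tip_box_center (a point): Yellow and green pipette-tip box already in the carrier, loose, 54 by 54 mm and 64 mm high. Point: its centre, 32 mm above its foot; z up.
- jar_center (a point): Small round amber jar with black lid already in the carrier, loose, 52 mm in diameter and 72 mm high. Point: its centre, 36 mm above its foot; z up.
- dish_center (a point): Closed culture dish on the bench, 94 mm in diameter, 18 mm high; leave it alone. Point: its centre.
- blue_case_center (a point): White case with blue lid beyond the carrier, 89 by 124 mm, 67 mm high; leave it alone. Point: its centre.
- orange_tube_center (a point): Upright orange tube, 60 mm in diameter, 130 mm high; leave it alone. Point: its centre.
- reagent_bottle: Large amber reagent bottle with red cap, 80 mm in diameter, 190 mm high; leave it alone. Origin: centre of its underside.
Not all that is in view belongs to the job. Leave any purple look-alike of the part that bears media_bottle_center alone. Leave any red look-alike of the part that bears tip_box_center alone.

How it is judged (in metres and radians):
On the way, in this order (a step that is already met when the one before it is completed fails the run):
1. both bottles stand in the carrier beside the box and the jar, the carrier still on the bench (z of media_bottle_center in the frame of carrier between 0.051 and 0.065 m and x of media_bottle_center in the frame of carrier between -0.012 and 0.012 m and y of media_bottle_center in the frame of carrier between -0.11 and 0.11 m and angle between the z axis of each of media_bottle_center, amber_bottle_center, tip_box_center, jar_center and the z axis of carrier, either way round below 0.15 rad and z of amber_bottle_center in the frame of carrier between 0.049 and 0.063 m and x of amber_bottle_center in the frame of carrier between -0.012 and 0.012 m and y of amber_bottle_center in the frame of carrier between -0.11 and 0.11 m and z of tip_box_center in the frame of carrier between 0.031 and 0.045 m and x of tip_box_center in the frame of carrier between -0.012 and 0.012 m and y of tip_box_center in the frame of carrier between -0.11 and 0.11 m and z of jar_center in the frame of carrier between 0.035 and 0.049 m and x of jar_center in the frame of carrier between -0.012 and 0.012 m and y of jar_center in the frame of carrier between -0.11 and 0.11 m and height (world z) of carrier below 0.01 m), for 0.2 s.
2. the packed carrier is lifted clear of the bench (z of media_bottle_center in the frame of carrier between 0.051 and 0.065 m and x of media_bottle_center in the frame of carrier between -0.012 and 0.012 m and y of media_bottle_center in the frame of carrier between -0.11 and 0.11 m and angle between the z axis of each of media_bottle_center, amber_bottle_center, tip_box_center, jar_center and the z axis of carrier, either way round below 0.15 rad and z of amber_bottle_center in the frame of carrier between 0.049 and 0.063 m and x of amber_bottle_center in the frame of carrier between -0.012 and 0.012 m and y of amber_bottle_center in the frame of carrier between -0.11 and 0.11 m and z of tip_box_center in the frame of carrier between 0.031 and 0.045 m and x of tip_box_center in the frame of carrier between -0.012 and 0.012 m and y of tip_box_center in the frame of carrier between -0.11 and 0.11 m and z of jar_center in the frame of carrier between 0.035 and 0.049 m and x of jar_center in the frame of carrier between -0.012 and 0.012 m and y of jar_center in the frame of carrier between -0.11 and 0.11 m and height (world z) of carrier above 0.05 m), for 0.2 s.
At the end, for the whole second after the job is handed in: The carrier hangs from the fingers (over 2 N) by its handle (grasp within 50 mm), resting on nothing, its underside 11 to 20 cm above the bench, tilted under 0.10 rad and still (under 20 mm/s, 0.1 rad/s); all four items on its floor (7 mm), upright in it (0.15 rad) (z of media_bottle_center in the frame of carrier between 0.051 and 0.065 m and x of media_bottle_center in the frame of carrier between -0.012 and 0.012 m and y of media_bottle_center in the frame of carrier between -0.11 and 0.11 m and angle between the z axis of each of media_bottle_center, amber_bottle_center, tip_box_center, jar_center and the z axis of carrier, either way round below 0.15 rad and z of amber_bottle_center in the frame of carrier between 0.049 and 0.063 m and x of amber_bottle_center in the frame of carrier between -0.012 and 0.012 m and y of amber_bottle_center in the frame of carrier between -0.11 and 0.11 m and z of tip_box_center in the frame of carrier between 0.031 and 0.045 m and x of tip_box_center in the frame of carrier between -0.012 and 0.012 m and y of tip_box_center in the frame of carrier between -0.11 and 0.11 m and z of jar_center in the frame of carrier between 0.035 and 0.049 m and x of jar_center in the frame of carrier between -0.012 and 0.012 m and y of jar_center in the frame of carrier between -0.11 and 0.11 m and height (world z) of carrier between 0.11 and 0.2 m and angle between carrier's own z axis and vertical below 0.1 rad and linear speed of carrier below 0.02 m/s and angular speed of carrier below 0.1 rad/s and contact force between the fingers and carrier above 2 N and distance between the grasp point and carrier_grip below 0.05 m and contact force between carrier and reagent_bottle below 0.2 N); the arm keeps its last pose, push and grip.
It fails at once if the carrier is tipped by more than 0.3 rad (angle between carrier's own z axis and vertical above 0.3 rad).
It fails at once if a bottle is tipped by more than 0.5 rad (angle between any of media_bottle_center, amber_bottle_center's own z axis and vertical above 0.5 rad).
It fails at once if another thing on the bench is moved by more than 30 mm (distance of any of dish_center, blue_case_center, orange_tube_center, reagent_bottle from where it was at the start of the episode above 0.03 m).
It also fails if it takes over 72 s, if anything falls off the work surface, if the arm or the gripper's body presses on something with over 40 N, if the wrist force passes 120 N, or if a joint passes its speed limit or range.

## Working session

There is one attempt and no reset: what is moved stays moved. The work goes in short steps, Python scripts to look and compute and a shell command to move; the robot and the scene stay as the last step left them, time stands still between calls to the robot, and variables do not carry over. Pictures are saved under pics/ and viewed, and the job is handed in when it is done.

```bash
ls; mkdir -p pics; python3 - <<'E'
from cell import sensors, vision
import cv2
print(sensors.get_obs())
for n in("scene","top"):
    im=vision.read_camera(n); cv2.imwrite(f"pics/{n}0.png",im)
    c=vision.get_calibration(n); print(n,c)
E
```

```text
pics
{'time_s': 0.0, 'qpos': array([-62.84860963,  18.44033583,  -4.01549889,  83.17487107,
         1.2939953 ,  78.54027751,  -3.26096872]), 'joint_velocities': array([-0.00674082,  0.05954568, -0.07410716,  0.00247556,  0.08442716,
       -0.01636195,  0.09118251]), 'effort': array([-4.04093162e-04, -4.91270363e+01, -4.04095352e-01, -3.12531531e+01,
       -6.38751592e-02,  4.35203151e-02,  1.67336348e-04]), 'tool_pos': array([0.28823414, 0.58198258, 0.22144731]), 'tool_rot': array([1.79995256e+02, 1.10297630e-01, 6.36571539e+01]), 'force': array([ 0.78571858, -0.07460877,  0.21055507]), 'wrist_torque': array([ 0.03318887, -0.01877585, -0.00215884]), 'grip_width': 0.0869848827350849}
scene {'K': array([[616.57267704,   0.        , 313.61733301],
       [  0.        , 616.57267704, 250.32528014],
       [  0.        ,   0.        ,   1.        ]]), 'k1': 0.011134263294547106, 'pose': array([[ 0.71715604,  0.45589459, -0.52711227,  1.29778908],
       [ 0.69681496, -0.48173375,  0.53139581, -0.63693178],
       [-0.0116673 , -0.74839343, -0.66315243,  0.99128111],
       [ 0.        ,  0.        ,  0.        ,  1.        ]])}
top {'K': array([[602.05367953,   0.        , 322.77955367],
       [  0.        , 602.05367953, 244.17821098],
       [  0.        ,   0.        ,   1.        ]]), 'k1': 0.011808816671656813, 'pose': array([[-0.00730114, -0.99540552,  0.09547017,  0.49755621],
       [-0.99993872,  0.00806204,  0.00758676,  0.06769162],
       [-0.00832159, -0.09540893, -0.99540338,  1.24772789],
       [ 0.        ,  0.        ,  0.        ,  1.        ]])}
```

View pics/scene0.png

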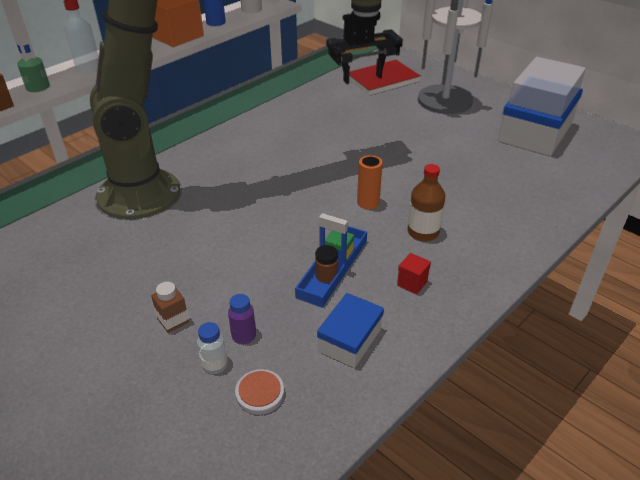

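View pics/top0.png

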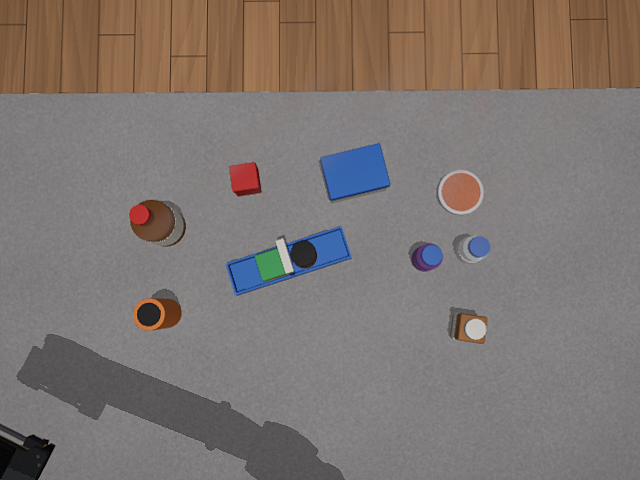

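The scene picture shows the clear bottle at (212,350), its purple look-alike at (242,320), the amber square bottle at (170,305) and the carrier at (333,262). In the top picture these are at (473,248), (427,257), (472,328) and (289,260).

Candidates:
- **Blue-capped round bottles (top):** clear at (473,248) or purple at (427,257). I choose the clear one.
- **Amber items (top):** the square bottle with white cap at (472,328), the reagent bottle at (155,222), or the jar at (304,254). I choose the square one.
- **Boxes:** the red cube at (245,179) is a decoy. The yellow and green box is in the carrier at (271,264).

Next is a close crop to check these.

```bash
cat > h.py <<'E'
import numpy as np, cv2
from cell import vision
def cal(n):
    c=vision.get_calibration(n); return c["K"],c["k1"],c["pose"]
def ray(n,u,v):
    K,k,T=cal(n); d=np.array([(u-K[0,2])/K[0,0],(v-K[1,2])/K[1,1]]); s=d.copy()
    for _ in range(10): s=d/(1+k*(s@s))
    r=T[:3,:3]@np.array([s[0],s[1],1]); return T[:3,3],r/np.linalg.norm(r)
def onz(n,u,v,z):
    o,r=ray(n,u,v); return o+r*(z-o[2])/r[2]
def proj(n,P):
    K,k,T=cal(n); P=np.atleast_2d(P); q=(P-T[:3,3])@T[:3,:3]; s=q[:,:2]/q[:,2:]; s=s*(1+k*(s**2).sum(1))[:,None]
    return s*[K[0,0],K[1,1]]+[K[0,2],K[1,2]]
def grab(name,n):
    im=vision.read_camera(n); cv2.imwrite(f"pics/{name}.png",im); return im
def crop(im,x0,y0,x1,y1,f): return cv2.resize(im[y0:y1,x0:x1],None,fx=f,fy=f,interpolation=cv2.INTER_CUBIC)
E
python3 - <<'E'
import cv2,numpy as np
from h import crop
t=cv2.imread("pics/top0.png"); s=cv2.imread("pics/scene0.png")
cv2.imwrite("pics/c1.png",crop(t,400,215,500,355,4)); cv2.imwrite("pics/c2.png",crop(t,215,220,365,300,5)); cv2.imwrite("pics/c3.png",crop(s,145,275,265,385,5));cv2.imwrite("pics/c4.png",crop(s,285,205,385,310,5))
E
```

```text
(no output)
```

View pics/c1.png

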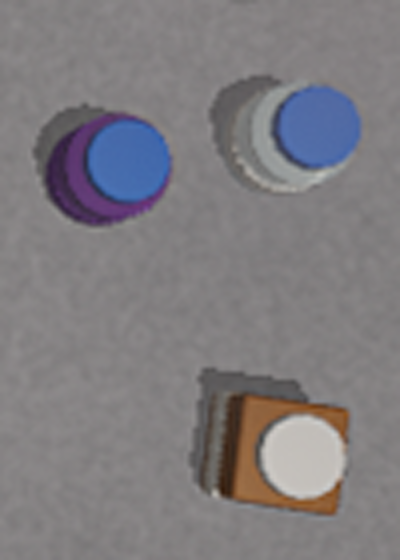

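View pics/c2.png

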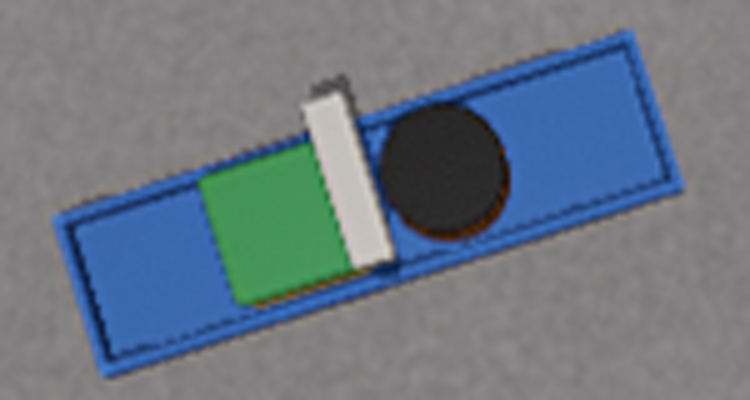

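View pics/c3.png

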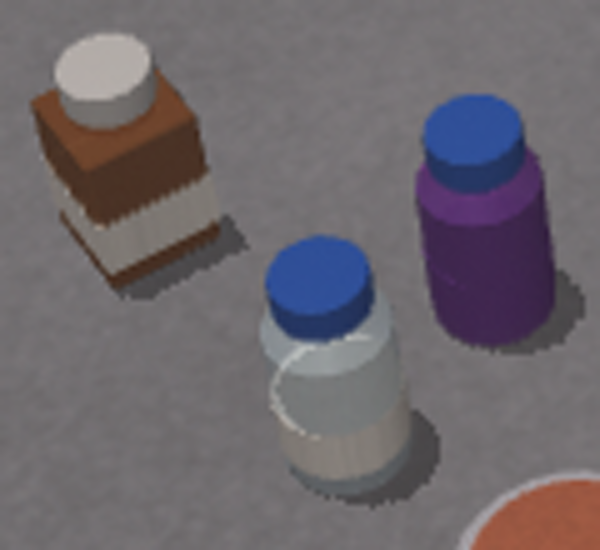

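View pics/c4.png

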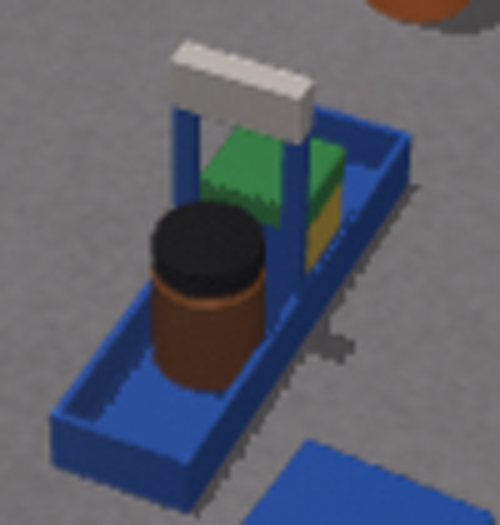

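The crops confirm the choice: the clear bottle has a white label and blue cap (top cap centre ~(479,246)), and the amber bottle is square with a white cap (~(475,329)). The carrier is rotated, with its rim corners clearly visible.

```bash
python3 - <<'E'
from h import *
def px(c,o,f): return np.array(o)+(np.array(c)+.5)/f-.5
def tri(a,b):
    o1,r1=ray("top",*a);o2,r2=ray("scene",*b)
    A=np.stack([r1,-r2],1);t=np.linalg.lstsq(A,o2-o1,rcond=None)[0]
    p,q=o1+t[0]*r1,o2+t[1]*r2; return (p+q)/2,np.linalg.norm(p-q)
T=lambda c:px(c,(400,215),4); C=lambda c:px(c,(215,220),5); S=lambda c:px(c,(145,275),5); D=lambda c:px(c,(285,205),5)
np.set_printoptions(precision=4,suppress=True)
for nm,t,s,z in(("media",(318,126),(320,277),.104),("purple",(129,161),(473,131),.104),("amber",(302,456),(104,67),.1)):
    print(nm,onz("top",*T(t),z),onz("scene",*S(s),z),tri(T(t),S(s)))
a=np.array([onz("top",*T(c),.076) for c in((246,392),(350,409),(334,515),(232,500))]);print("amber body",a.mean(0),[np.degrees(np.arctan2(*(a[(i+1)%4]-a[i])[1::-1])) for i in range(4)],[np.linalg.norm(a[(i+1)%4]-a[i]) for i in range(4)])
def quad(a):
    print(a.mean(0),[np.degrees(np.arctan2(*(a[(i+1)%4]-a[i])[1::-1])) for i in range(4)],[np.linalg.norm(a[(i+1)%4]-a[i]) for i in range(4)])
quad(np.array([onz("top",*C(c),.032) for c in((54,218),(628,30),(684,188),(106,377))]))
quad(np.array([onz("scene",*D(c),.032) for c in((315,107),(52,418),(187,465),(410,135))]))
quad(np.array([onz("top",*C(c),.15) for c in((303,104),(345,92),(395,258),(353,270))]))
quad(np.array([onz("scene",*D(c),.15) for c in((187,40),(172,60),(300,98),(315,80))]))
for nm,p in(("dish",(461,192)),("case",(355,172)),("tube",(149,314))): print(nm,onz("top",*p,{"dish":.018,"case":.067,"tube":.13}[nm]))
E
```

```text
media [ 0.6011 -0.221   0.104 ] [ 0.6066 -0.2265  0.104 ] (array([ 0.6015, -0.223 ,  0.0971]), np.float64(0.0007612516578116676))
purple [ 0.5851 -0.1309  0.104 ] [ 0.5905 -0.1364  0.104 ] (array([ 0.5854, -0.1323,  0.0973]), np.float64(0.0007159443933631198))
amber [ 0.4455 -0.2094  0.1   ] [ 0.4501 -0.2146  0.1   ] (array([ 0.4449, -0.2113,  0.094 ]), np.float64(0.0011884269204268621))
amber body [ 0.4454 -0.2097  0.076 ] [np.float64(-99.65903280423869), np.float64(169.47146299503962), np.float64(81.33489812340264), np.float64(-9.099261437794988)] [np.float64(0.05039938547724504), np.float64(0.051270787058448786), np.float64(0.04911954428302903), np.float64(0.05211942270083358)]
[0.5822 0.1469 0.032 ] [np.float64(-72.22018282895866), np.float64(-161.18959219192848), np.float64(107.6773099320514), np.float64(18.483278267186186)] [np.float64(0.2448427142979949), np.float64(0.06826053882234043), np.float64(0.24523825388981826), np.float64(0.06781585514057231)]
[0.5907 0.1426 0.032 ] [np.float64(-75.995913204469), np.float64(17.754371531646985), np.float64(107.61849091503736), np.float64(-161.88550686155614)] [np.float64(0.247171110972524), np.float64(0.06584179728582935), np.float64(0.2469584195699084), np.float64(0.050261477439987906)]
[0.5821 0.1464 0.15  ] [np.float64(-74.41454855550816), np.float64(-163.4126491827569), np.float64(105.51963512839237), np.float64(16.665085362850892)] [np.float64(0.01600486731834657), np.float64(0.06371396454797197), np.float64(0.01591876485735432), np.float64(0.06369724563710392)]
[0.5871 0.1418 0.15  ] [np.float64(-71.30345426728081), np.float64(17.915316700720073), np.float64(104.58214856983332), np.float64(-163.47054510214343)] [np.float64(0.015622132786570129), np.float64(0.06142543953058605), np.float64(0.01413351740539938), np.float64(0.06247846696374789)]
dish [ 0.7214 -0.209   0.018 ]
case [0.7547 0.0115 0.067 ]
tube [0.4778 0.3981 0.13  ]
```

```bash
python3 -m inch '{"dp":[[0,0,0],[0,0,0],[0,0,0],[0,0,0],[0,0,0]],"turn":[9.2,9.2,9.2,9.2,9.2]}' -1 20; cat >> h.py <<'E'
from cell import sensors
def goto(x,y,z,yaw):
    o=sensors.get_obs();p=o["tool_pos"];w=o["tool_rot"][2];a=np.radians(w);dx,dy=x-p[0],y-p[1]
    print("tcp",np.round(p,4),"yaw",round(w,2),"t",round(o["time_s"],2),"F",np.round(o["force"],1),"w",round(o["grip_width"],4))
    print("need dp",np.round([np.cos(a)*dx+np.sin(a)*dy,np.sin(a)*dx-np.cos(a)*dy,p[2]-z],4),"turn",round((w-yaw+180)%360-180,2),"after turn dp",np.round([np.cos(np.radians(yaw))*dx+np.sin(np.radians(yaw))*dy,np.sin(np.radians(yaw))*dx-np.cos(np.radians(yaw))*dy],4))
E
python3 -c "
from h import *
goto(.602,-.222,.22,17.7)"
```

```text
time_s: 0.72
tool_pos: [0.2883, 0.5822, 0.2219]
tool_rot: [179.9, 0.0, 17.4]
force: [1.2, 0.1, 0.1]
grip_width: 0.0873
tcp [0.2883 0.5822 0.2219] yaw 17.36 t 0.72 F [1.2 0.1 0.1] w 0.0873
need dp [0.0595 0.8611 0.0019] turn -0.34 after turn dp [0.0544 0.8615]
```

```bash
python3 -m inch '{"dp":[[0.004,0.03,0],[0.004,0.05,0],[0.004,0.055,0],[0.004,0.055,0],[0.004,0.055,0],[0.004,0.055,0],[0.004,0.055,0],[0.004,0.055,0]],"turn":[0,0,0,0,0,0,0,0]}' -1 20;python3 -m inch '{"dp":[[0.004,0.055,0],[0.004,0.055,0],[0.004,0.055,0],[0.004,0.055,0],[0.004,0.055,0],[0.002,0.055,0],[0,0.05,0],[0,0.03,0]],"turn":[0,0,0,0,0,0,0,0]}' ; python3 -c "
from h import *
goto(.602,-.222,.22,17.7)"
```

```text
time_s: 1.72
tool_pos: [0.4435, 0.1997, 0.2224]
tool_rot: [-180.0, 0.0, 17.7]
force: [0.9, -0.9, 0.4]
grip_width: 0.0869
time_s: 2.72
tool_pos: [0.5884, -0.1856, 0.2221]
tool_rot: [179.9, 0.1, 17.5]
force: [-0.6, 0.1, 0.3]
grip_width: 0.0871
tcp [ 0.5884 -0.1856  0.2221] yaw 17.49 t 2.73 F [-0.6  0.1  0.3] w 0.0871
need dp [0.0021 0.0388 0.0021] turn -0.21 after turn dp [0.0019 0.0388]
```

```bash
python3 -m inch '{"dp":[[0.001,0.02,0],[0.001,0.015,0],[0,0.004,0],[0,0,0]],"turn":[0,0,0,0]}'; python3 - <<'E'
from h import *
goto(.602,-.222,.22,17.7)
p=sensors.get_obs()["tool_pos"];a=np.radians(sensors.get_obs()["tool_rot"][2])
for n in("top","scene"):
    im=grab(n+"1",n); P=proj(n,p)[0]; print(n,P)
    # finger tip inner points at +-43
    d=np.array([np.cos(a),np.sin(a),0]);q=proj(n,[p+.0435*d,p-.0435*d,p+.0585*d,p-.0585*d]);print(q)
    x,y=(P-70).astype(int); x,y=max(x,0),max(y,0); x=min(x,500)
    c=crop(im,x,y,x+140,y+120,5)
    for k in q: cv2.drawMarker(c,tuple(((k-[x,y]+.5)*5-.5).astype(int)),(0,255,0),0,14,1)
    cv2.imwrite(f"pics/{n}1c.png",c)
E
```

```text
time_s: 3.22
tool_pos: [0.6024, -0.2185, 0.2224]
tool_rot: [-180.0, 0.0, 17.7]
force: [0.2, -0.2, -0.2]
grip_width: 0.0876
tcp [ 0.6024 -0.2185  0.2224] yaw 17.68 t 3.23 F [ 0.2 -0.2 -0.2] w 0.0876
need dp [-0.0014  0.0032  0.0024] turn -0.02 after turn dp [-0.0014  0.0032]
top [495.00923887 239.02472886]
[[486.43474923 215.03048305]
 [503.66051941 263.21307814]
 [483.49545578 206.80064066]
 [506.66191149 271.5998874 ]]
scene [202.36701807 282.21641882]
[[223.00595438 289.7784597 ]
 [182.26984796 274.85484868]
 [230.25275582 292.43415143]
 [175.4612709  272.36131489]]
```

View pics/top1c.png

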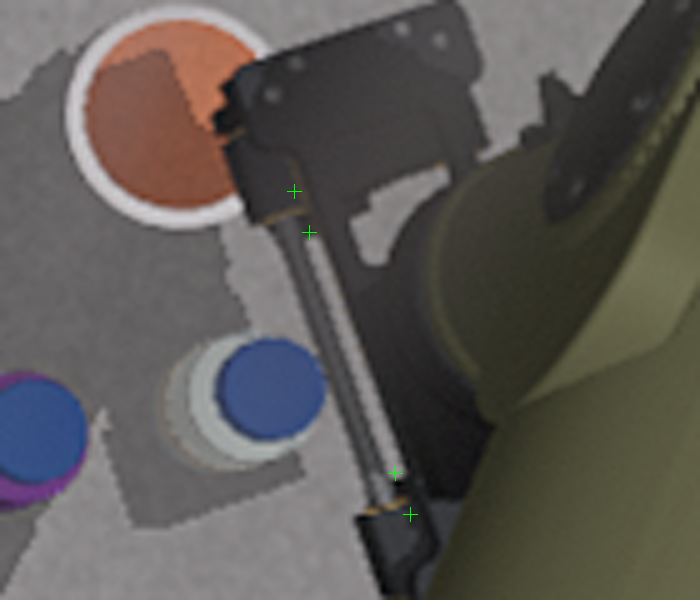

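View pics/scene1c.png

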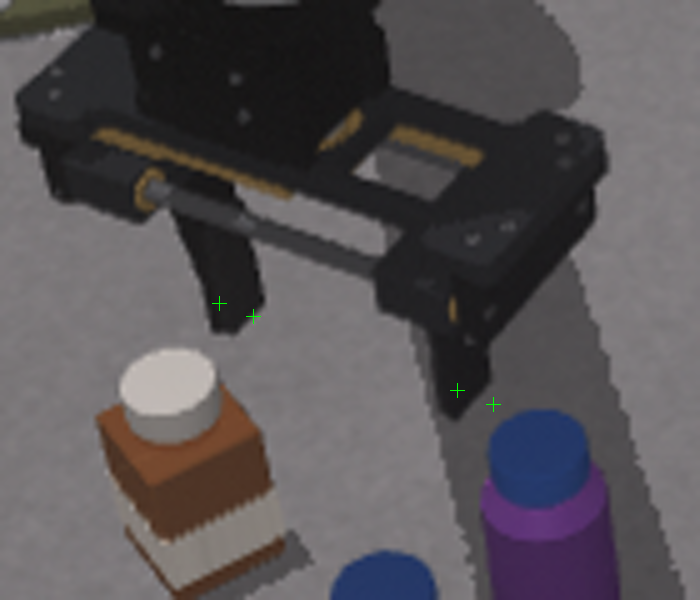

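Scene view: the fingertips appear about 2.5 px below their projected positions, at crop (228,325) and (460,412). The bottles show the same bias against the top camera. So the scene camera is off by about 2.5 px, and I'll check that numerically before trusting the top estimates.

```bash
python3 - <<'E'
from h import *
for P,obs in(([.6011,-.221,.104],(145+320.5/5-.5,275+277.5/5-.5)),([.4455,-.2094,.1],(145+104.5/5-.5,275+67.5/5-.5)),([.5851,-.1309,.104],(145+473.5/5-.5,275+131.5/5-.5))):
    print(np.array(obs)-proj("scene",P)[0])
goto(.601,-.221,.037,17.7)
E
```

```text
[-0.45103906  3.10648174]
[-0.76547891  2.3744377 ]
[-0.31683987  2.7813807 ]
tcp [ 0.6025 -0.2179  0.2226] yaw 17.73 t 3.33 F [-0.1  0.4 -0.1] w 0.0869
need dp [-0.0023  0.0025  0.1856] turn 0.03 after turn dp [-0.0023  0.0025]
```

The scene bias is the same for fingers and bottles, about (-0.5,+2.7) px, so the top-based positions agree with the robot frame. I'll descend partway and check.

```bash
python3 -m inch '{"dp":[[-0.002,0.003,0.01],[0,0,0.03],[0,0,0.03],[0,0,0.02],[0,0,0.005],[0,0,0]],"turn":[0,0,0,0,0,0]}'; python3 - <<'E'
from h import *
goto(.601,-.221,.037,17.7)
im=grab("scene2","scene"); cv2.imwrite("pics/scene2c.png",crop(im,140,220,290,390,4))
im=grab("top2","top"); cv2.imwrite("pics/top2c.png",crop(im,420,190,540,310,5))
E
```

```text
time_s: 4.08
tool_pos: [0.6016, -0.2226, 0.1279]
tool_rot: [180.0, -0.0, 17.7]
force: [0.2, 0.2, 0.9]
grip_width: 0.087
tcp [ 0.6016 -0.2226  0.1279] yaw 17.66 t 4.08 F [0.2 0.2 0.9] w 0.087
need dp [-0.0001 -0.0017  0.0909] turn -0.04 after turn dp [-0.0001 -0.0017]
```

View pics/scene2c.png

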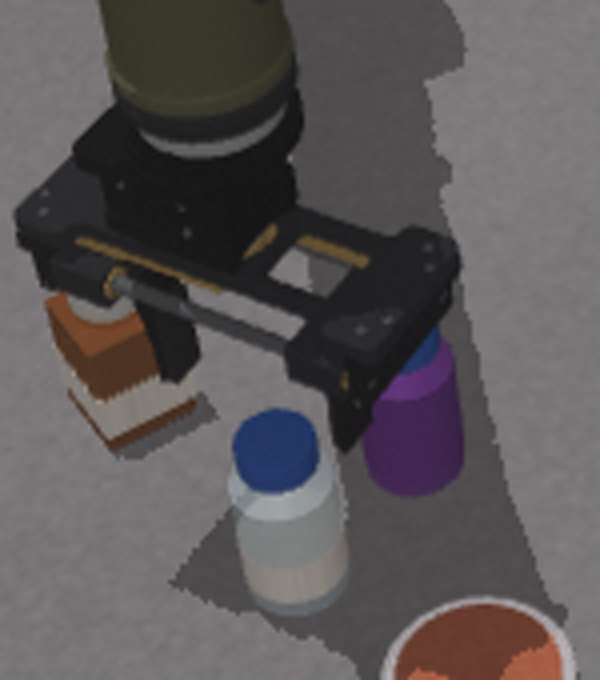

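```bash
python3 - <<'E'
from h import *
im=cv2.imread("pics/scene2.png"); p=np.array([.6016,-.2226,.1279]);a=np.radians(17.7)
d=np.array([np.cos(a),np.sin(a),0]);e=np.array([np.sin(a),-np.cos(a),0])
c=crop(im,140,220,260,340,6)
def mk(P,col):
    k=proj("scene",P)[0]+[-.5,2.7]; cv2.drawMarker(c,tuple(((k-[140,220]+.5)*6-.5).astype(int)),col,0,12,1)
for s in(1,-1):
  for w in(.0435,.0585):
    for g in(-.0095,.0095): mk(p+s*w*d+g*e,(0,255,0))
for t in np.linspace(0,6.28,12): mk([.601+.02*np.cos(t),-.221+.02*np.sin(t),.104],(0,0,255))
cv2.imwrite("pics/scene2d.png",c)
E
```

```text
(no output)
```

View pics/scene2d.png

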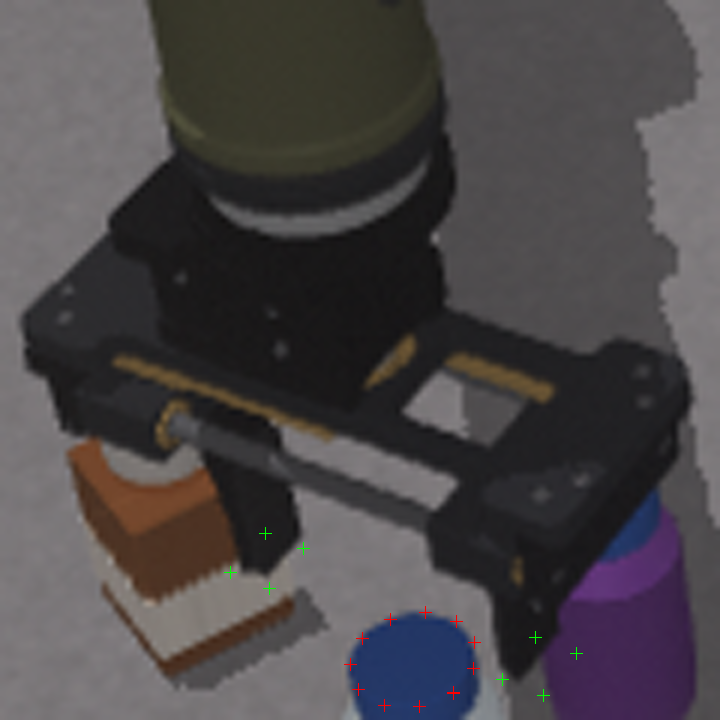

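View pics/top2c.png

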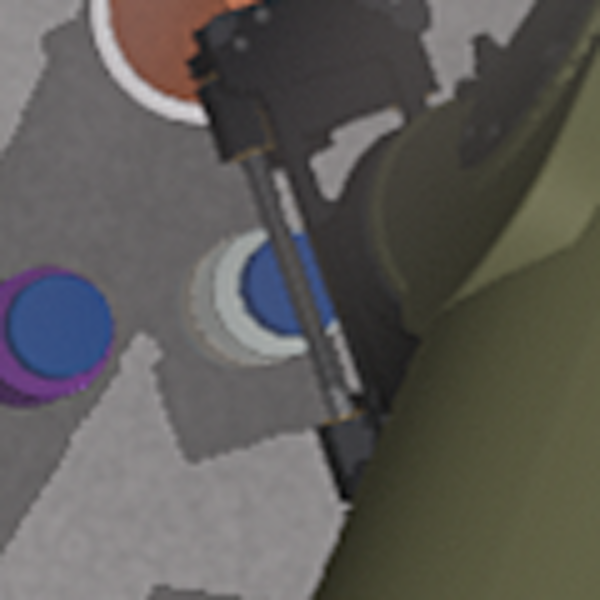

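The overlay shows the predicted fingertips within about 2 px of the seen ones, and the cap ring matches the cap at (410,660). Gripper and bottle are aligned within a few mm, well inside the 17 mm side clearance. Descending.

```bash
python3 -m inch '{"dp":[[0,-0.001,0.02],[0,0,0.025],[0,0,0.025],[0,0,0.015],[0,0,0.006],[0,0,0]],"turn":[0,0,0,0,0,0]}'; python3 -m inch '{"dp":[[0,0,0],[0,0,0],[0,0,0],[0,0,0],[0,0,0],[0,0,0]],"turn":[0,0,0,0,0,0]}' 1 15;  python3 -c "
from h import *
goto(.602,-.222,.25,17.7)"
```

```text
time_s: 4.92
tool_pos: [0.6012, -0.2217, 0.0365]
tool_rot: [180.0, -0.0, 17.7]
force: [0.5, -0.2, -0.1]
grip_width: 0.0874
time_s: 5.68
tool_pos: [0.6014, -0.2215, 0.0368]
tool_rot: [180.0, -0.0, 17.7]
force: [1.2, -0.3, 1.1]
grip_width: 0.0512
tcp [ 0.6014 -0.2215  0.0368] yaw 17.66 t 5.67 F [ 1.2 -0.3  1.1] w 0.0512
need dp [ 0.0004  0.0007 -0.2132] turn -0.04 after turn dp [0.0004 0.0007]
```

```bash
python3 -m inch '{"dp":[[0,0,-0.01],[0,0,-0.025],[0,0,-0.035],[0,0,-0.04],[0,0,-0.04],[0,0,-0.035],[0,0,-0.02],[0,0,-0.008]],"turn":[0,0,0,0,0,0,0,0]}' ; python3 - <<'E'
from h import *
a=np.radians(17.7);c=np.array([.5822,.1467]);yv=np.array([-np.sin(a),np.cos(a)])
print(c+.09*yv,c-.09*yv); l=c+.09*yv
goto(l[0],l[1],.25,17.7)
E
```

```text
time_s: 6.68
tool_pos: [0.6012, -0.2218, 0.2504]
tool_rot: [180.0, -0.0, 17.6]
force: [-0.6, -0.2, -1.2]
grip_width: 0.0513
[0.55483702 0.23243953] [0.60956298 0.06096047]
tcp [ 0.6012 -0.2218  0.2504] yaw 17.65 t 6.67 F [-0.6 -0.2 -1.2] w 0.0513
need dp [ 9.360e-02 -4.469e-01  4.000e-04] turn -0.05 after turn dp [ 0.094  -0.4468]
```

Held (51 mm width, −1.2 N weight). Moving over the left slot.

```bash
python3 -m inch '{"dp":[[0.005,-0.02,0],[0.009,-0.04,0],[0.01,-0.05,0],[0.01,-0.05,0],[0.01,-0.05,0],[0.01,-0.05,0],[0.01,-0.05,0],[0.01,-0.05,0]],"turn":[0,0,0,0,0,0,0,0]}' ;python3 -m inch '{"dp":[[0.01,-0.04,0],[0.007,-0.03,0],[0.003,-0.015,0],[0,-0.002,0],[0,0,0],[0,0,0]],"turn":[0,0,0,0,0,0]}' ; python3 - <<'E'
from h import *
goto(.5548,.2324,.25,17.7)
im=grab("scene3","scene"); cv2.imwrite("pics/scene3c.png",crop(im,270,90,430,310,3))
im=grab("top3","top"); cv2.imwrite("pics/top3c.png",crop(im,200,200,360,320,5))
E
```

```text
time_s: 7.68
tool_pos: [0.5612, 0.1454, 0.2481]
tool_rot: [180.0, 0.1, 17.7]
force: [1.0, 0.2, -0.6]
grip_width: 0.0511
time_s: 8.43
tool_pos: [0.5556, 0.231, 0.2497]
tool_rot: [180.0, -0.0, 17.5]
force: [0.5, -0.0, -0.7]
grip_width: 0.0513
tcp [0.5556 0.231  0.2497] yaw 17.51 t 8.43 F [ 0.5 -0.  -0.7] w 0.0513
need dp [-0.0003 -0.0016 -0.0003] turn -0.19 after turn dp [-0.0003 -0.0016]
```

View pics/scene3c.png

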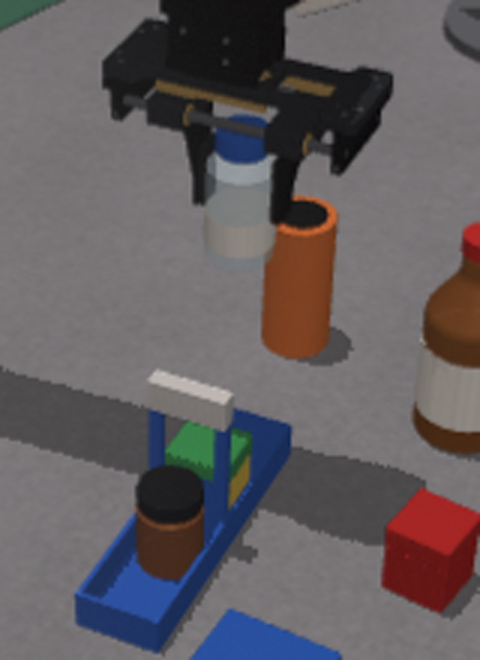

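View pics/top3c.png

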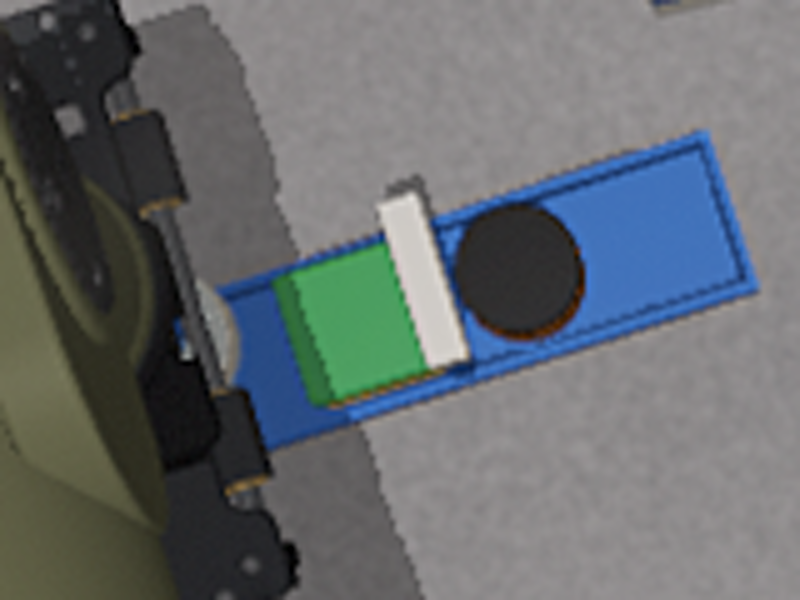

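The scene crop shows the bottle held upright and the slot empty; the top view agrees. Descending to just above the rim, then looking again.

```bash
python3 -m inch '{"dp":[[0,-0.001,0.02],[0,0,0.04],[0,0,0.04],[0,0,0.035],[0,0,0.02],[0,0,0.01],[0,0,0],[0,0,0]],"turn":[0,0,0,0,0,0,0,0]}' ; python3 - <<'E'
from h import *
goto(.5548,.2324,.043,17.7)
im=grab("scene4","scene"); cv2.imwrite("pics/scene4c.png",crop(im,270,130,430,310,4))
im=grab("top4","top"); cv2.imwrite("pics/top4c.png",crop(im,180,200,340,320,5))
E
```

```text
time_s: 9.52
tool_pos: [0.5558, 0.2343, 0.086]
tool_rot: [-180.0, -0.1, 17.7]
force: [-0.3, -0.2, -1.5]
grip_width: 0.051
tcp [0.5558 0.2343 0.086 ] yaw 17.66 t 9.53 F [-0.3 -0.2 -1.5] w 0.051
need dp [-0.0015  0.0015  0.043 ] turn -0.04 after turn dp [-0.0015  0.0015]
```

View pics/scene4c.png

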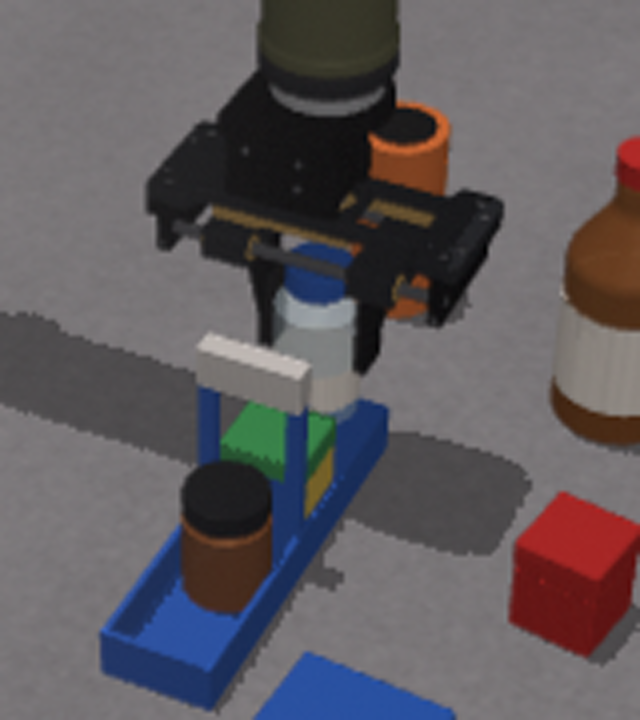

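View pics/top4c.png

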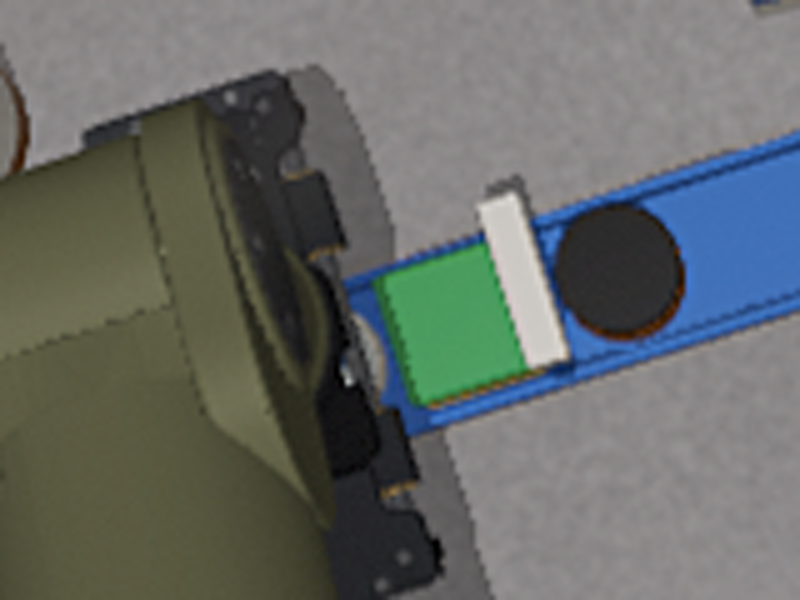

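The bottle hangs upright over the slot, with its foot at about (335,405) in the scene crop, inside the walls and clear of the box. Descending gently.

```bash
python3 -m inch '{"dp":[[-0.001,0.001,0.005],[0,0,0.01],[0,0,0.01],[0,0,0.01],[0,0,0.003],[0,0,0]],"turn":[0,0,0,0,0,0]}'; python3 -m inch '{"dp":[[0,0,0.002],[0,0,0.001],[0,0,0.001],[0,0,0]],"turn":[0,0,0,0]}'; python3 -c "
from h import *
goto(.5548,.2324,.043,17.7)"
```

```text
time_s: 10.38
tool_pos: [0.554, 0.2325, 0.0462]
tool_rot: [180.0, 0.0, 17.7]
force: [0.7, 0.4, -1.4]
grip_width: 0.051
time_s: 10.88
tool_pos: [0.5543, 0.2327, 0.0427]
tool_rot: [-180.0, -0.0, 17.7]
force: [0.1, -0.7, 0.2]
grip_width: 0.0511
tcp [0.5543 0.2327 0.0427] yaw 17.65 t 10.88 F [ 0.1 -0.7  0.2] w 0.0511
need dp [ 0.0004  0.0004 -0.0003] turn -0.05 after turn dp [0.0004 0.0004]
```

```bash
python3 -m inch '{"dp":[[0,0,0],[0,0,0],[0,0,0],[0,0,0],[0,0,0]],"turn":[0,0,0,0,0]}' -1; python3 -m inch '{"dp":[[0,0,-0.01],[0,0,-0.025],[0,0,-0.035],[0,0,-0.045],[0,0,-0.04],[0,0,-0.025],[0,0,-0.01],[0,0,0]],"turn":[0,0,0,0,0,0,0,0]}'; python3 -c "
from h import *
goto(.4455,-.2095,.235,-9.5)"
```

```text
time_s: 11.5
tool_pos: [0.5541, 0.2326, 0.0426]
tool_rot: [-180.0, -0.0, 17.7]
force: [0.9, -0.1, -0.7]
grip_width: 0.0857
time_s: 12.5
tool_pos: [0.5543, 0.2326, 0.233]
tool_rot: [-180.0, -0.1, 17.7]
force: [-0.2, -0.2, -0.5]
grip_width: 0.0872
tcp [0.5543 0.2326 0.233 ] yaw 17.66 t 12.5 F [-0.2 -0.2 -0.5] w 0.0872
need dp [-0.2377  0.3883 -0.002 ] turn 27.16 after turn dp [-0.0343  0.454 ]
```

```bash
python3 -m inch '{"dp":[[0,0,0],[0,0,0],[0,0,0]],"turn":[9,9.2,9]}';python3 -m inch '{"dp":[[-0.003,0.03,0],[-0.004,0.05,0],[-0.004,0.055,0],[-0.004,0.055,0],[-0.004,0.055,0],[-0.004,0.055,0],[-0.004,0.055,0],[-0.004,0.05,0]],"turn":[0,0,0,0,0,0,0,0]}'; python3 -m inch '{"dp":[[-0.003,0.03,0],[0,0.015,0],[0,0.004,0],[0,0,0],[0,0,0]],"turn":[0,0,0,0,0]}'; python3 - <<'E'
from h import *
goto(.4455,-.2095,.035,-9.5)
im=grab("scene5","scene"); cv2.imwrite("pics/scene5c.png",crop(im,90,180,390,380,2))
im=grab("top5","top"); cv2.imwrite("pics/top5c.png",crop(im,200,180,540,400,2))
E
```

```text
time_s: 12.88
tool_pos: [0.5533, 0.2322, 0.2307]
tool_rot: [179.9, 0.1, -9.8]
force: [-0.4, 0.1, 0.9]
grip_width: 0.0868
time_s: 13.88
tool_pos: [0.4548, -0.1633, 0.2313]
tool_rot: [-180.0, 0.1, -9.6]
force: [0.0, -0.7, 0.3]
grip_width: 0.0874
time_s: 14.5
tool_pos: [0.4458, -0.2081, 0.2323]
tool_rot: [-180.0, 0.0, -9.4]
force: [-0.3, 0.1, 0.6]
grip_width: 0.0869
tcp [ 0.4458 -0.2081  0.2323] yaw -9.41 t 14.5 F [-0.3  0.1  0.6] w 0.0869
need dp [-1.000e-04  1.400e-03  1.973e-01] turn 0.09 after turn dp [-0.0001  0.0014]
```

View pics/scene5c.png

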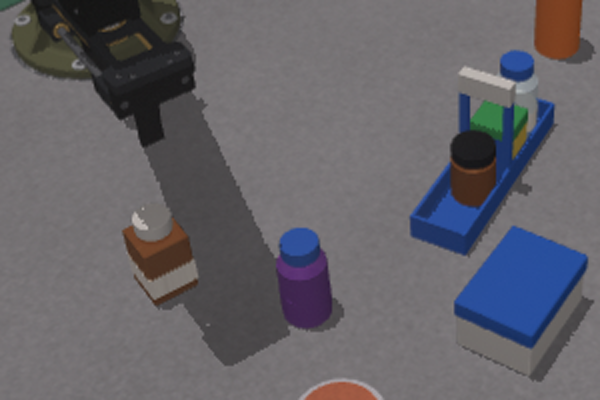

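View pics/top5c.png

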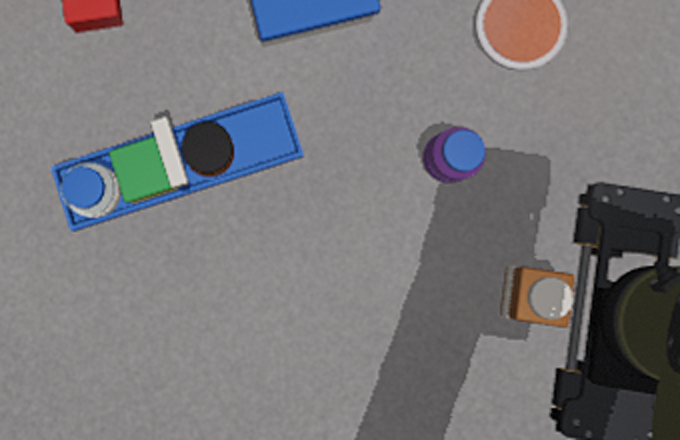

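The clear bottle stands upright in the left place, at (90,188) in the top crop. The gripper is over the amber bottle at (545,297) and squared to it. Descending.

```bash
python3 -m inch '{"dp":[[0,0.001,0.01],[0,0,0.03],[0,0,0.035],[0,0,0.025],[0,0,0.01],[0,0,0]],"turn":[0,0,0,0,0,0]}'; python3 - <<'E'
from h import *
goto(.4455,-.2095,.036,-9.5)
im=grab("scene6","scene"); cv2.imwrite("pics/scene6c.png",crop(im,110,180,260,350,4))
E
```

```text
time_s: 15.35
tool_pos: [0.4448, -0.2104, 0.1222]
tool_rot: [180.0, 0.1, -9.5]
force: [-0.7, 0.4, 0.4]
grip_width: 0.0867
tcp [ 0.4448 -0.2104  0.1222] yaw -9.55 t 15.35 F [-0.7  0.4  0.4] w 0.0867
need dp [ 0.0005 -0.001   0.0862] turn -0.05 after turn dp [ 0.0005 -0.001 ]
```

View pics/scene6c.png

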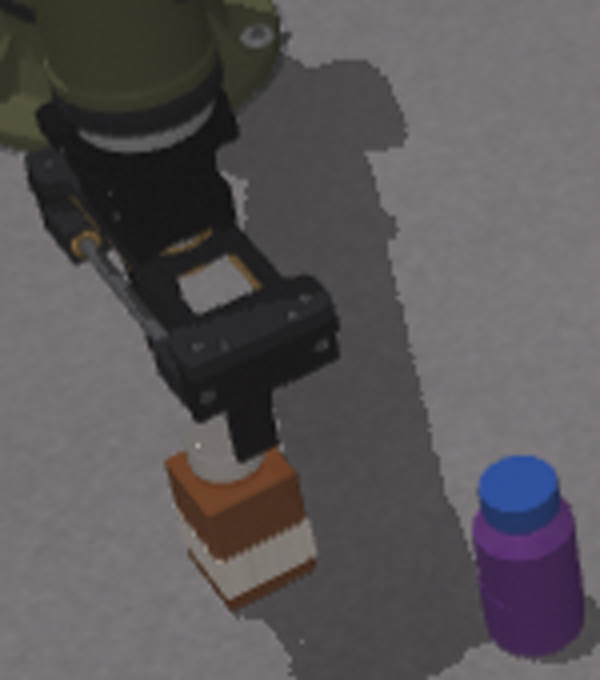

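The near finger, tip at (255,455), is centred on the bottle's front face. Continuing down and gripping.

```bash
python3 -m inch '{"dp":[[0,-0.001,0.015],[0,0,0.025],[0,0,0.025],[0,0,0.015],[0,0,0.006],[0,0,0]],"turn":[0,0,0,0,0,0]}'; python3 -m inch '{"dp":[[0,0,0],[0,0,0],[0,0,0],[0,0,0],[0,0,0],[0,0,0]],"turn":[0,0,0,0,0,0]}' 1 15;python3 -m inch '{"dp":[[0,0,-0.01],[0,0,-0.025],[0,0,-0.035],[0,0,-0.04],[0,0,-0.04],[0,0,-0.035],[0,0,-0.02],[0,0,-0.008]],"turn":[0,0,0,0,0,0,0,0]}' ; python3 -m inch '{"dp":[[0,0,0],[0,0,0],[0,0,0],[0,0,0]],"turn":[-6,-9,-8,-4.2]}'
python3 - <<'E'
from h import *
goto(.6096,.0610,.25,17.7)
E
```

```text
time_s: 16.15
tool_pos: [0.4455, -0.2097, 0.0367]
tool_rot: [180.0, -0.0, -9.6]
force: [0.7, -0.1, 0.3]
grip_width: 0.0868
time_s: 16.9
tool_pos: [0.4457, -0.2095, 0.0368]
tool_rot: [-180.0, -0.0, -9.5]
force: [1.2, -0.3, 1.8]
grip_width: 0.0518
time_s: 17.9
tool_pos: [0.4454, -0.2099, 0.2508]
tool_rot: [-180.0, -0.1, -9.6]
force: [-0.0, -0.0, -1.8]
grip_width: 0.0524
time_s: 18.4
tool_pos: [0.4445, -0.2095, 0.2487]
tool_rot: [-180.0, 0.1, 17.8]
force: [-0.0, 0.5, -1.6]
grip_width: 0.0518
tcp [ 0.4445 -0.2095  0.2487] yaw 17.8 t 18.4 F [-0.   0.5 -1.6] w 0.0518
need dp [ 0.2399 -0.207  -0.0013] turn 0.1 after turn dp [ 0.2395 -0.2075]
```

```bash
python3 -m inch '{"dp":[[0.015,-0.013,0],[0.03,-0.026,0],[0.04,-0.035,0],[0.045,-0.039,0],[0.045,-0.039,0],[0.035,-0.03,0],[0.02,-0.017,0],[0.009,-0.008,0]],"turn":[0,0,0,0,0,0,0,0]}' ;python3 -m inch '{"dp":[[0,0,0],[0,0,0]],"turn":[0,0]}' ; python3 - <<'E'
from h import *
goto(.6096,.0610,.25,17.7)
a=cv2.imread("pics/top0.png");im=grab("top7","top"); cv2.imwrite("pics/top7c.png",crop(im,215,210,375,310,5))
im=grab("scene7","scene"); cv2.imwrite("pics/scene7c.png",crop(im,260,130,400,320,3))
b=cv2.imread("pics/top5.png")
f=lambda i:cv2.cvtColor(i,cv2.COLOR_BGR2GRAY)[215:305,265:365].astype(np.float32)
print(cv2.phaseCorrelate(f(a),f(b),cv2.createHanningWindow((100,90),cv2.CV_32F)))
E
```

```text
time_s: 19.4
tool_pos: [0.6103, 0.0638, 0.2479]
tool_rot: [-180.0, 0.1, 17.8]
force: [-0.9, -0.3, -1.5]
grip_width: 0.052
time_s: 19.65
tool_pos: [0.6098, 0.0586, 0.2496]
tool_rot: [180.0, 0.0, 17.5]
force: [-0.4, -1.2, -1.2]
grip_width: 0.0519
tcp [0.6098 0.0586 0.2496] yaw 17.52 t 19.65 F [-0.4 -1.2 -1.2] w 0.0519
need dp [ 0.0005 -0.0023 -0.0004] turn -0.18 after turn dp [ 0.0005 -0.0023]
((0.007568843423207738, -0.015552756289139325), 0.9916880308787028)
```

View pics/top7c.png

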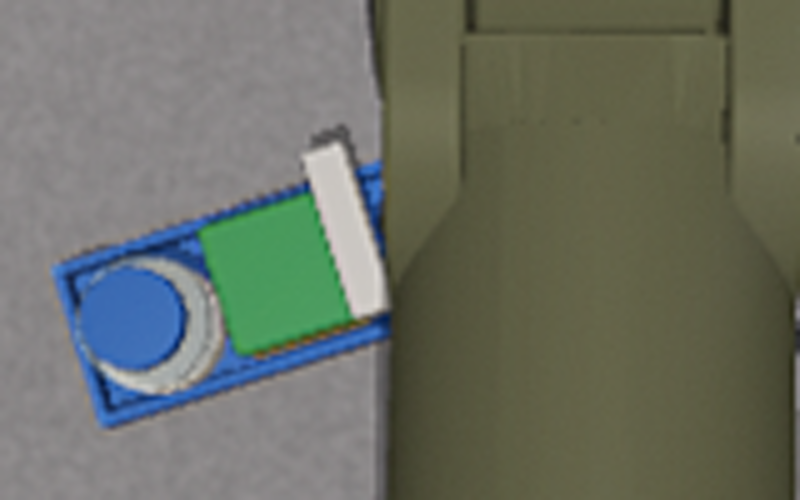

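View pics/scene7c.png

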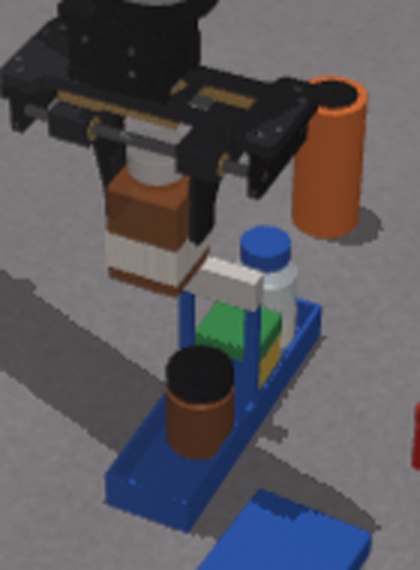

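The carrier has not moved (0.02 px shift) and the clear bottle is seated. I'll check the jar's place along y before lowering the amber bottle.

```bash
python3 -m inch '{"dp":[[0,-0.002,0.02],[0,0,0.04],[0,0,0.04],[0,0,0.035],[0,0,0.02],[0,0,0.008],[0,0,0],[0,0,0]],"turn":[0,0,0,0,0,0,0,0]}'; python3 - <<'E'
from h import *
a=np.radians(17.7);p=onz("top",215+444.5/5-.5,220+171.5/5-.5,.078)[:2]-[.5822,.1467]
print("jar in carrier",p@[np.cos(a),np.sin(a)],p@[-np.sin(a),np.cos(a)])
goto(.6096,.0610,.043,17.7)
im=grab("scene8","scene"); cv2.imwrite("pics/scene8c.png",crop(im,260,150,400,320,4))
im=grab("top8","top"); cv2.imwrite("pics/top8c.png",crop(im,215,210,375,310,5))
E
```

```text
time_s: 20.75
tool_pos: [0.6107, 0.0622, 0.0879]
tool_rot: [180.0, -0.1, 17.7]
force: [-0.2, 0.1, -1.2]
grip_width: 0.0519
jar in carrier -0.001199414215338026 -0.0333933684834737
tcp [0.6107 0.0622 0.0879] yaw 17.66 t 20.75 F [-0.2  0.1 -1.2] w 0.0519
need dp [-0.0014  0.0008  0.0449] turn -0.04 after turn dp [-0.0014  0.0008]
```

View pics/scene8c.png

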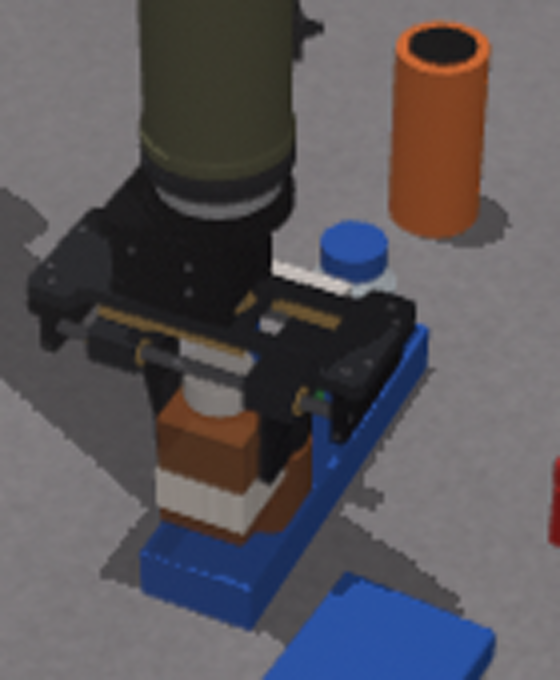

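The amber bottle is over the right place and square to it, and the jar sits at y = −33 mm, leaving room. Lowering gently.

```bash
python3 -m inch '{"dp":[[-0.001,0.001,0.005],[0,0,0.01],[0,0,0.01],[0,0,0.01],[0,0,0.004],[0,0,0]],"turn":[0,0,0,0,0,0]}'; python3 -m inch '{"dp":[[0,0,0.002],[0,0,0.001],[0,0,0.001],[0,0,0]],"turn":[0,0,0,0]}'; python3 -c "
from h import *
goto(.6096,.0610,.043,17.7)"
```

```text
time_s: 21.6
tool_pos: [0.6088, 0.0608, 0.0472]
tool_rot: [180.0, 0.0, 17.7]
force: [-0.2, 0.1, -1.7]
grip_width: 0.0519
time_s: 22.1
tool_pos: [0.609, 0.0609, 0.0436]
tool_rot: [-180.0, -0.0, 17.7]
force: [-0.3, -0.2, -1.3]
grip_width: 0.0518
tcp [0.609  0.0609 0.0436] yaw 17.66 t 22.1 F [-0.3 -0.2 -1.3] w 0.0518
need dp [0.0006 0.0001 0.0006] turn -0.04 after turn dp [0.0006 0.0001]
```

```bash
python3 -m inch '{"dp":[[0,0,0.001],[0,0,0],[0,0,0]],"turn":[0,0,0]}'; python3 -m inch '{"dp":[[0,0,0],[0,0,0],[0,0,0],[0,0,0],[0,0,0]],"turn":[0,0,0,0,0]}' -1; python3 -m inch '{"dp":[[0,0,-0.01],[0,0,-0.025],[0,0,-0.035],[0,0,-0.045],[0,0,-0.04],[0,0,-0.025],[0,0,-0.01],[0,0,0]],"turn":[0,0,0,0,0,0,0,0]}'; python3 -c "
from h import *
goto(.5821,.1466,.23,-72.3);goto(.5821,.1466,.23,107.7)
print(sensors.get_obs()['qpos'])"
```

```text
time_s: 22.48
tool_pos: [0.6093, 0.0609, 0.0428]
tool_rot: [-180.0, -0.0, 17.7]
force: [-0.8, -0.1, 1.7]
grip_width: 0.0517
time_s: 23.1
tool_pos: [0.609, 0.0609, 0.0426]
tool_rot: [180.0, -0.0, 17.7]
force: [-0.1, 0.7, 0.3]
grip_width: 0.0859
time_s: 24.1
tool_pos: [0.6092, 0.0609, 0.2329]
tool_rot: [-180.0, -0.1, 17.7]
force: [0.1, -0.2, -0.3]
grip_width: 0.0869
tcp [0.6092 0.0609 0.2329] yaw 17.66 t 24.1 F [ 0.1 -0.2 -0.3] w 0.0869
need dp [ 0.0002 -0.0899  0.0029] turn 89.96 after turn dp [-0.0899 -0.0003]
tcp [0.6092 0.0609 0.2329] yaw 17.66 t 24.1 F [ 0.1 -0.2 -0.3] w 0.0869
need dp [ 0.0002 -0.0899  0.0029] turn -90.04 after turn dp [0.0899 0.0003]
[-44.30812087  16.37291767  44.31177194  89.45487532 -11.59710091
  78.85081146  18.73787174]
```

```bash
python3 -m inch '{"dp":[[0,0,0],[0,0,0],[0,0,0],[0,0,0],[0,0,0],[0,0,0],[0,0,0],[0,0,0]],"turn":[-10,-10,-10,-10,-10,-10,-10,-10]}'; python3 -m inch '{"dp":[[0.02,0,0],[0.03,0,0],[0.025,0,0],[0.012,0,0],[0.003,0,0],[0,0,0],[0,0,0]],"turn":[-10,0,0,0,0,0,0]}'; python3 - <<'E'
from h import *
goto(.5821,.1466,.117,107.7)
print(sensors.get_obs()['qpos'])
im=grab("scene9","scene"); cv2.imwrite("pics/scene9c.png",crop(im,260,110,400,320,4)[:600*2][:, :])
im=grab("top9","top"); cv2.imwrite("pics/top9c.png",crop(im,190,190,390,320,4))
E
```

```text
time_s: 25.1
tool_pos: [0.6081, 0.0608, 0.2306]
tool_rot: [-179.8, 0.0, 98.0]
force: [0.1, 0.3, 0.4]
grip_width: 0.087
time_s: 25.98
tool_pos: [0.5855, 0.146, 0.2326]
tool_rot: [180.0, 0.0, 107.5]
force: [0.9, -0.1, -0.1]
grip_width: 0.0873
tcp [0.5855 0.146  0.2326] yaw 107.55 t 25.98 F [ 0.9 -0.1 -0.1] w 0.0873
need dp [ 0.0016 -0.0031  0.1156] turn -0.15 after turn dp [ 0.0016 -0.0031]
[-40.99548233  13.15136462  28.96583228  90.31624241  -6.43156524
  78.1905561   96.19838279]
```

View pics/scene9c.png

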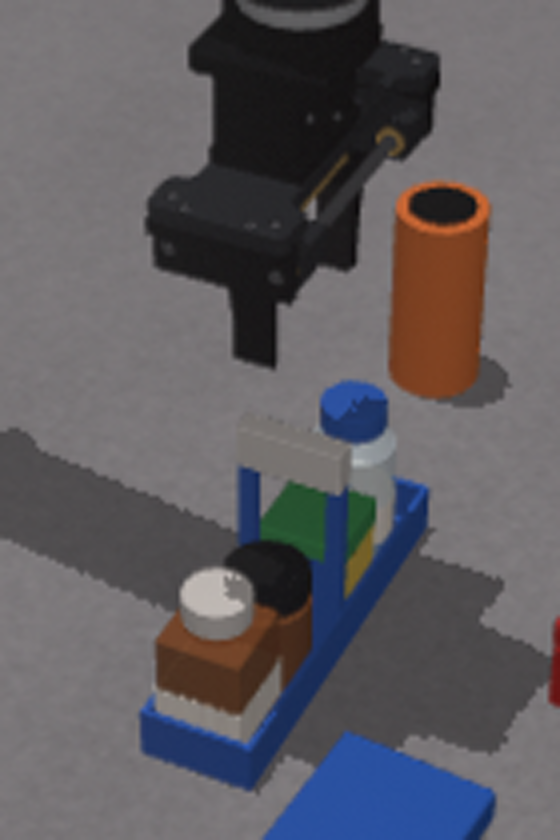

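View pics/top9c.png

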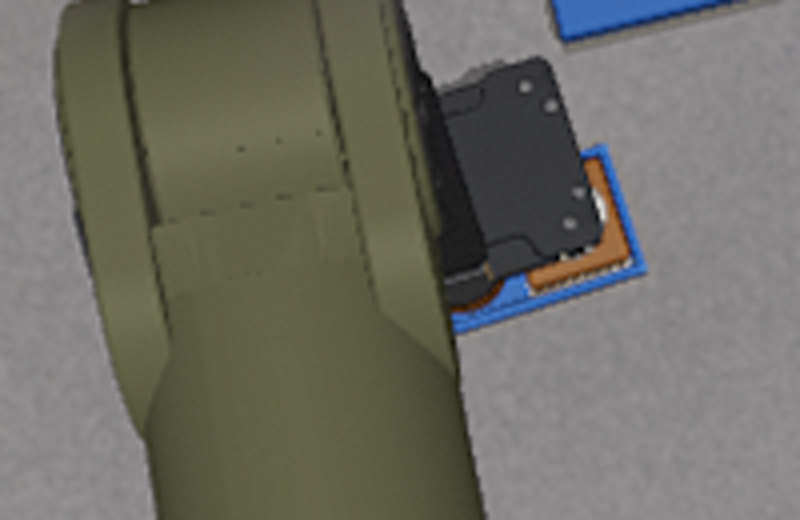

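Both bottles are seated: the amber at (215,660) in the scene crop and the clear at (355,470). The fingers are over the handle. Correcting the 3 mm offset and descending to the bar.

```bash
python3 -m inch '{"dp":[[0.001,-0.003,0.01],[0,0,0.025],[0,0,0.03],[0,0,0.025],[0,0,0.015],[0,0,0.008],[0,0,0],[0,0,0]],"turn":[0,0,0,0,0,0,0,0]}'; python3 - <<'E'
from h import *
goto(.5821,.1466,.117,107.7)
im=grab("scene10","scene"); cv2.imwrite("pics/scene10c.png",crop(im,260,130,400,320,4))
E
```

```text
time_s: 27.08
tool_pos: [0.5827, 0.1476, 0.1205]
tool_rot: [179.9, -0.0, 107.7]
force: [1.1, 0.8, -0.1]
grip_width: 0.0868
tcp [0.5827 0.1476 0.1205] yaw 107.65 t 27.07 F [ 1.1  0.8 -0.1] w 0.0868
need dp [-0.0008 -0.0008  0.0035] turn -0.05 after turn dp [-0.0008 -0.0008]
```

View pics/scene10c.png

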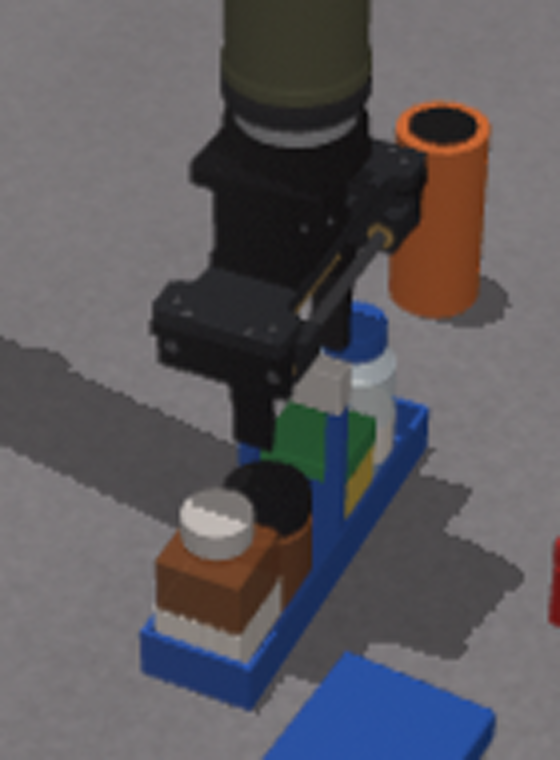

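The fingers straddle the bar, with the near fingertip at (255,445), clear of the jar lid and caps. Lowering 3 mm and closing.

```bash
python3 -m inch '{"dp":[[-0.001,-0.001,0.003],[0,0,0],[0,0,0]],"turn":[0,0,0]}'; python3 -m inch '{"dp":[[0,0,0],[0,0,0],[0,0,0],[0,0,0],[0,0,0],[0,0,0],[0,0,0],[0,0,0]],"turn":[0,0,0,0,0,0,0,0]}' 1 50; python3 -m inch '{"dp":[[0,0,0],[0,0,0]],"turn":[0,0]}'
```

```text
time_s: 27.5
tool_pos: [0.5813, 0.1462, 0.1166]
tool_rot: [180.0, -0.0, 107.7]
force: [-0.1, -0.7, 0.2]
grip_width: 0.087
time_s: 28.5
tool_pos: [0.5816, 0.1454, 0.1166]
tool_rot: [180.0, 0.1, 107.6]
force: [-0.2, 1.0, -0.4]
grip_width: 0.0154
time_s: 28.75
tool_pos: [0.5815, 0.1455, 0.1166]
tool_rot: [180.0, 0.0, 107.6]
force: [1.0, -2.3, -0.5]
grip_width: 0.0157
```

Gripped at 15.6 mm (bar is 16 mm). A small test lift comes first.

```bash
python3 -m inch '{"dp":[[0,0,-0.002],[0,0,-0.004],[0,0,-0.006],[0,0,-0.006],[0,0,-0.004],[0,0,0],[0,0,0]],"turn":[0,0,0,0,0,0,0]}'; python3 - <<'E'
from h import *
goto(.5816,.1455,.267,107.6); print(sensors.get_obs()['wrist_torque'])
im=grab("scene11","scene"); cv2.imwrite("pics/scene11c.png",crop(im,260,130,400,320,4))
E
```

```text
time_s: 29.62
tool_pos: [0.5812, 0.1462, 0.1384]
tool_rot: [-180.0, -0.0, 107.7]
force: [-1.2, 0.5, -7.9]
grip_width: 0.0154
tcp [0.5812 0.1462 0.1384] yaw 107.66 t 29.62 F [-1.2  0.5 -7.9] w 0.0154
need dp [-0.0008  0.0002 -0.1286] turn 0.06 after turn dp [-0.0008  0.0002]
[ 0.01583127  0.01156889 -0.0205361 ]
```

View pics/scene11c.png

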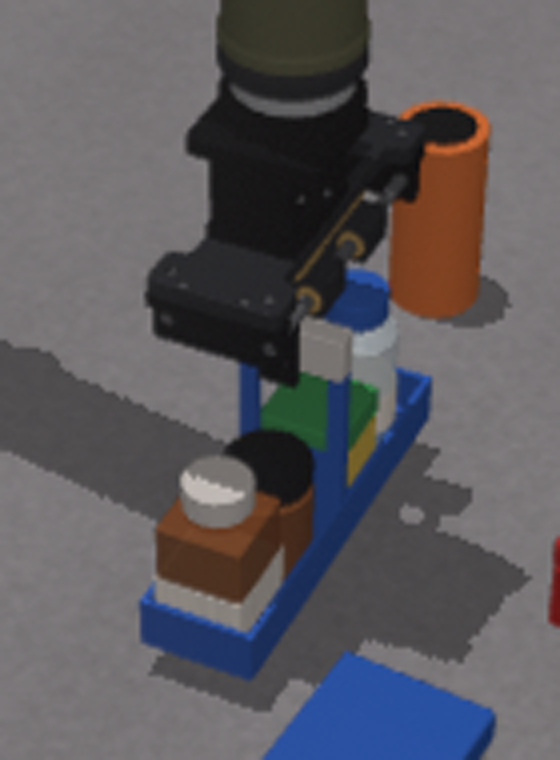

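The carrier is 22 mm up, level and loaded (7.9 N), with everything upright. Raising to about 15 cm (128 mm more).

```bash
python3 -m inch '{"dp":[[0,0,-0.004],[0,0,-0.01],[0,0,-0.014],[0,0,-0.014],[0,0,-0.014],[0,0,-0.014],[0,0,-0.014],[0,0,-0.014]],"turn":[0,0,0,0,0,0,0,0]}'; python3 -m inch '{"dp":[[0,0,-0.014],[0,0,-0.009],[0,0,-0.005],[0,0,-0.002],[0,0,0],[0,0,0],[0,0,0],[0,0,0]],"turn":[0,0,0,0,0,0,0,0]}'; python3 -m inch '{"dp":[[0,0,0],[0,0,0],[0,0,0],[0,0,0]],"turn":[0,0,0,0]}'; python3 - <<'E'
from h import *
goto(.5816,.1455,.267,107.6); print(sensors.get_obs()['joint_velocities'])
im=grab("scene12","scene"); cv2.imwrite("pics/scene12c.png",crop(im,240,80,420,300,3))
im=grab("top12","top"); cv2.imwrite("pics/top12c.png",crop(im,100,130,400,350,2))
E
```

```text
time_s: 30.68
tool_pos: [0.5813, 0.1462, 0.2375]
tool_rot: [180.0, -0.0, 107.7]
force: [0.1, 0.2, -7.7]
grip_width: 0.0162
time_s: 31.68
tool_pos: [0.5812, 0.1462, 0.2664]
tool_rot: [-180.0, 0.0, 107.7]
force: [0.7, 0.4, -8.4]
grip_width: 0.0158
time_s: 32.17
tool_pos: [0.5813, 0.1462, 0.2666]
tool_rot: [180.0, -0.0, 107.7]
force: [0.4, 0.5, -7.0]
grip_width: 0.0157
tcp [0.5813 0.1462 0.2666] yaw 107.66 t 32.17 F [ 0.4  0.5 -7. ] w 0.0157
need dp [-0.0007  0.0001 -0.0004] turn 0.06 after turn dp [-0.0007  0.0001]
[ 0.01547334 -0.01031305 -0.05517482  0.04656339  0.00125767  0.02282641
 -0.04538867]
```

View pics/scene12c.png

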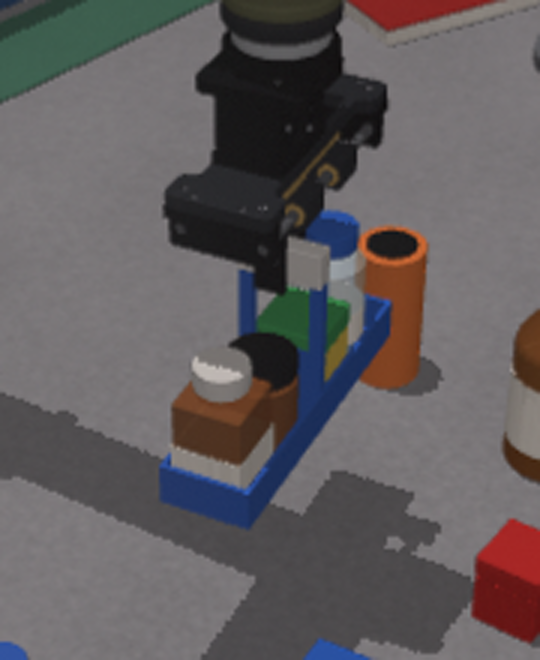

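View pics/top12c.png

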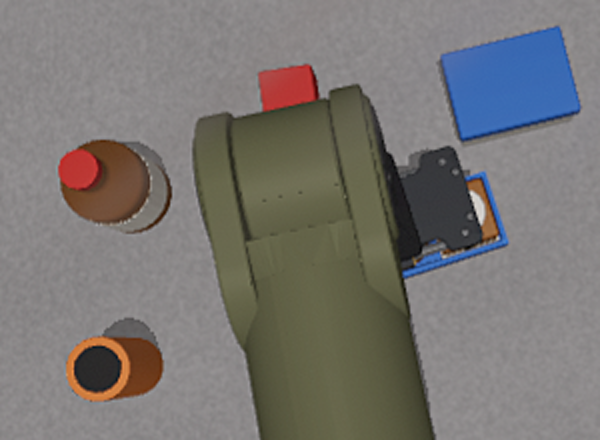

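Everything is upright and the carrier is clear of the tube and reagent bottle. One numeric check on level before handing in.

```bash
python3 - <<'E'
from h import *
a=np.radians(17.7);R=np.array([[np.cos(a),-np.sin(a)],[np.sin(a),np.cos(a)]])
for c in((-.034,-.124),(.034,-.124),(.034,.124)):
    w=R@c+[.5812,.1462]; print(proj("scene",[*w,.182])[0]+[-.5,2.7])
for u,v in((160,466),(247,497),(391,306)): print("seen",240+u/3,80+v/3)
E
```

```text
[291.34388663 236.38934674]
[321.29031147 245.83977337]
[368.97349279 181.48150912]
seen 293.3333333333333 235.33333333333334
seen 322.3333333333333 245.66666666666666
seen 370.33333333333337 182.0
```

Predicted level corners match the seen ones within 2 px, so the base is at about 15 cm and level.

```bash
python3 -c "
from cell import env
print(env.sign_off())"
```

```text
the job is handed in; nothing more can be done
None
```

I stood the clear round bottle in the left end place and the square amber bottle in the right one. I then lifted the packed carrier by its white handle and handed the job in at about 32 s, still holding it with its base about 15 cm above the bench. No verdict was reported.

**Last checks:**
- **Grip and load:** the opening was 15.7 mm on the 16 mm bar, with about 7–8 N hanging from it. The arm was still.
- **Level:** three rim corners matched those of a level carrier at 15 cm within about 2 px.
- **Contents:** all four items looked upright in the scene picture. The arm hid most of the carrier from the top camera, so that view couldn't confirm it.
- **Other things:** I did not touch the tube, reagent bottle, case, dish or look-alikes. In the last pictures the tube, reagent bottle, case and red box stand where they were. The dish and purple bottle were outside those final crops.

**Disagreement:** the scene camera sat about 2.7 px off both the robot and the top camera. I used the top camera for positions and corrected the scene checks for that offset.

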